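# Gauge the plate gap on a pull-out tray

### The arm

A 6-joint arm with a two-finger parallel gripper is mounted at the origin on a cart in front of the work surface, level with it; the furniture and walls round the work are solid. World frame = base frame: x ahead of the robot, y to its left, z up, the work surface at z = 0. Lengths are in m, angles in degrees, forces in N, time in s.
With the tool pointing down it reaches from about 0.35 to 0.95 m from the base axis. Payload 17.4 kg.
Tool frame: the origin (TCP) lies midway between the tips of the shut fingers; the grasp point (between the pads) lies 19 mm behind it (pinch_z is the distance from the TCP to the grasp point, in m); z points along the fingers, y is the line along which they close (so a half turn about z gives the same grasp; the last joint's range is limited). The gripper opens to 93 mm and grips with 3 to 60 N. Pads are 15 mm wide; open, the fingers measure 128 mm over their backs; the gripper's body (75 mm by 188 mm) begins 65 mm behind the grasp point.
Start: joints at [68.938, 6.646, 82.598, -0, 90.757, -2.166], TCP at [0.219, 0.639, 0.219] pointing down, gripper open.
Joint ranges: [-162.19, 162.19], [-47.58, 125.68], [4.15, 143.07], [-65.23, 245.23], [0.69, 171.88], [-170.13, 170.13]. Speed limits (degrees/s): [108.29, 108.29, 127.2, 180, 180, 180].

### API

Orientations are given as [roll, pitch, yaw] about the fixed x, y, z axes, in that order (R = Rz(yaw) Ry(pitch) Rx(roll)).
In Python, from workcell import * gives the robot as it stands. The module is installed in compiled form; this text tells all that it offers.
- The arm moves only by the shell command python3 -m pendant 'ROWS' [FORCE]. ROWS is JSON, a list of rows, each an object with "fingers": the finger opening in mm, from 0 to 93; "dp": the shift along the world's x, y, z scaled (see below), a list of three; "spin": the turn about the world's z scaled (see below). In form: [{"fingers": fingers, "dp": [dx, dy, dz], "spin": spin}, ...]. A call has 1 to 5 rows; each row shifts and turns the commanded pose from where the row before left it; what a row does not reach is not made up. The controller multiplies each number of a shift by 0.06 m and each number of a turn by 10 degrees. A row lasts 1/8 s, in which the tool goes at most 62.5 mm and 10.7 degrees, less where a joint would pass 70% of its speed; a pose out of reach is approached as far as the arm can. A call with a number of a shift or a turn outside -1 to 1 is refused whole. A call with a gripper value outside its range is refused whole. The fingers move at their own pace and stop on an object; FORCE is the grip in N (left out, the last holds). Time passes only in rows, so rows that do not move let the fingers close. It gives the time, the measured TCP pose, the force, the opening and the grip force at its end, in the units of the state.
- get_state(): the state, without advancing time (a new reading comes with each control period).
- capture(name): name is "scene" or "side" or "wrist"; returns a dict with "image" (384x512x3 uint8, blue, green, red), "fx", "fy", "cx", "cy" (pixels), "eye" and "rotation" of the camera in the world; the wrist camera has in their place "mount" (4x4, takes a point from camera to tool coordinates, whose origin is the TCP and whose axes are the flange's). Camera axes: x right, y up, looking along -z (the intrinsics and any distortion apply to the point x, -y, -z); pixel columns grow to the right and rows downward; lengths in m; the calibration is good to about 2 mm. A picture is of the moment at which its call begins: read the wrist's pose just before it. There is no depth.
- sign_off(): hands the job in; it is judged then, once.
Trained networks look in a picture, given as the dict that the camera call returned (one of the last four; its "shot" number tells which), for a name from the list of things; names that differ only in an ending like _2 or _b are one class to them, and where a whole thing is asked for, a point or a joint stands for the part that bears it (a point fixed in the world has none). Each returns a list of dicts, best first, with "score" (0 to 1); they miss things now and then, are a little off and sometimes report something else, mostly with a low value. They report only what shows in the picture. A call takes as long as a camera call. They do not tell look-alikes from the thing itself.
- boxes_of(name, picture): "xyz" ([x, y, z] in m, in the coordinates of the camera as it stood for that picture, good to about 4 mm: the middle of the surface that is visible of it).
- cut_out(name, picture): "pixels" (384x512 bool, what is visible of it).
The state is a dict: "t": time; "joints": joint angles; "qd": joint speeds; "effort": joint torques, N m; "tool_pos": TCP position; "tcp_rot": TCP orientation; "force": force on the tool from outside, world axes, zero at the start; "torque": the same for the moment, N m; "finger_gap": opening from 0.0 (shut) to 1.0 (fully open); "gripper_force": force on a finger pad.
Only numpy, scipy, OpenCV 4.12 (cv2) and the standard library are available. Lean on these libraries where they do the work, as an engineer would, in place of code of your own. Each camera call takes 0.05 s, during which the arm holds its last target. There are 200 camera calls.

### The job

Pull the blue-fronted tray out of the grey housing by its bar handle, all the way to its stop. Then pick up the orange feeler by its grip block and slide its steel blade straight in between the two plates on the tray, from their open side, until it drags snugly with both plates pinching it, without forcing it. Finish while holding it still at that depth: keep the grip, do not put it down or let go, leave the tray out, and leave the vial, dish and pot alone.

Things in the scene. Friction and masses are not known exactly. Their poses are not given: they have to be found in the camera images.
- housing: grey sheet-metal housing fixed to the bench, 160 deep x 150 wide x 70 mm high, open at the front. Origin: middle of the front edge of its underside, on the bench. x points into the housing (away from the opening; the tray comes out along -x), y to its left seen from the robot, z up
- tray (a joint): travel of the tray out of the housing, m: 0 shut, 0.12 fully out at the stop. It slides along the housing's -x with about 2 N of friction and stays where it is left
- tray_handle (a point): middle of the steel bar handle on the tray's blue front panel (134 mm wide, from 12 to 60 mm above the bench). The bar is horizontal, along the tray's y, 90 mm long, 11 mm thick, its centre 35 mm in front of the panel and 48 mm above the bench: open below and above, so it can be pinched from above. Axes as the housing's
- mouth (a point): middle of the lower plate's top edge at the open side, 33.5 mm above the bench; moves with the tray, 58 mm behind the front panel's outer face, clear of the housing when the tray is out. x, z as the housing's; +y is the way the blade goes in (the open side is the tray's -y side, the robot's right). The tray's floor ends 25 mm to the -y side of it, 18.5 mm above the bench
- lower_plate: lower steel plate fixed on the tray; its top is level, 33.5 mm above the bench, 56 mm wide along x and 44 mm deep along y from the mouth, with a sloping lead-in before the edge. Origin: 15 mm below its top, 28 mm inward (+y) of the mouth. Axes as the housing's
- upper_plate: upper steel plate with a yellow patch, 50 mm wide, sprung, hinged at its far (+y) end (origin: the hinge, 66 mm inside the mouth); a 10 mm lip flares up outside the mouth. The gap is about 7 mm high at the mouth and narrows by 1.5 mm per 10 mm of depth; it is set up to 0.8 mm higher or lower each time: the blade first touches both plates with its tip 20 to 33 mm inside
- feeler: the feeler: an orange grip block, 50 long (x) x 18 thick (y) x 42 mm high, standing on the bench, with a level steel blade sticking out of its +x end. Origin: middle of the block's underside. x points along the blade to its tip. Weighs 90 g. Pinch the block across its 18 mm thickness from above
- blade: spring-steel blade, 3 mm thick, 18 wide, round end, 96 long from its root (origin, 26 mm ahead of the feeler's); middle plane 8 mm above the block's underside. Flexes up and down (0.5 N per mm at the tip), so 1 to 2 mm of height error does no harm. Once it touches both plates the pinch grows about 0.5 to 1 N per mm; drag is about 1.3 x pinch. Snug: 2 to 15 N of drag, best about 6 N
- blade_tip (a point): the end of the blade, in its middle plane: 122 mm ahead of the feeler's origin and 8 mm above it
- red_vial: white vial with a red cap, 30 mm across, 52 mm high, standing on the bench left of the tray; leave it. Origin: middle of its underside
- petri: clear dish, 61 mm across, 14 mm high, on the bench at the right; leave it. Origin: middle of its underside
- bead_pot: white pot with a green lid, 62 mm across, 62 mm high, on the bench at the right, farther off; leave it. Origin: middle of its underside
Not all that is in view belongs to the job. Leave any green look-alike of the feeler alone.

How it is judged:
By the outcome, as a careful person would: the job done as asked, in the order asked, and still so for the second after the job is handed in, while the arm keeps its last pose, push and grip.
It also fails if it takes over 58 s, if anything falls off the work surface, if the arm or the gripper's body presses on something with over 40 N, if the wrist force passes 120 N, or if a joint passes its speed limit or range.

## Working session

There is one attempt and no reset: what is moved stays moved. The work goes in short steps, Python scripts to look and compute and a shell command to move; the robot and the scene stay as the last step left them, time stands still between calls to the robot, and variables do not carry over. Pictures are saved under pics/ and viewed, at most 10 in all, crops included, and the job is handed in when it is done.

```bash
mkdir -p pics
cat > h.py <<'E'
from workcell import *
import numpy as np, cv2
from scipy.spatial.transform import Rotation as R
def cam(p, st=None):
    if 'mount' in p:
        T=np.eye(4); T[:3,:3]=R.from_euler('xyz',st['tcp_rot'],degrees=True).as_matrix(); T[:3,3]=st['tool_pos']
        M=T@np.array(p['mount']); return M[:3,3],M[:3,:3]
    return np.array(p['eye']),np.array(p['rotation'])
def w(p,xyz,st=None):
    e,r=cam(p,st); return e+r@np.array(xyz)
def ray(p,u,v,z,st=None):
    e,r=cam(p,st); d=r@np.array([(u-p['cx'])/p['fx'],-(v-p['cy'])/p['fy'],-1]); return e+d*(z-e[2])/d[2]
def px(p,X,st=None):
    e,r=cam(p,st); c=r.T@(np.array(X)-e); return p['cx']+p['fx']*c[0]/-c[2], p['cy']-p['fy']*c[1]/-c[2]
E
python3 - <<'E'
from h import *
s=get_state(); print({k:np.round(v,3) for k,v in s.items()})
ims=[]
for n in ['scene','side']:
    p=capture(n); print(n,[k for k in p if k!='image'],np.round(p['eye'],3)); ims.append(p['image'])
    for o in ['housing','tray_handle','lower_plate','upper_plate','feeler','blade','red_vial','petri','bead_pot']:
        for b in boxes_of(o,p)[:3]: print(o,round(b['score'],2),np.round(w(p,b['xyz']),3),np.round(px(p,w(p,b['xyz']))))
cv2.imwrite('pics/a.png',ims[0]);cv2.imwrite('pics/b.png',ims[1])
E
```

```text
{'t': np.float64(0.0), 'joints': array([ 6.8938e+01,  6.6740e+00,  8.2636e+01,  1.0000e-03,  9.0758e+01,
       -2.1660e+00]), 'qd': array([-0.024, -0.047, -0.061,  0.005, -0.043, -0.054]), 'effort': array([-0.0000e+00, -7.2127e+01, -6.2260e+01,  7.8000e-02,  2.4000e-02,
       -0.0000e+00]), 'tool_pos': array([0.219, 0.638, 0.218]), 'tcp_rot': array([-1.79932e+02, -3.00000e-03,  1.61104e+02]), 'force': array([ 0.064,  0.434, -0.441]), 'torque': array([0.025, 0.003, 0.024]), 'gripper_force': np.float64(0.0), 'finger_gap': np.float64(0.996)}
scene ['fx', 'fy', 'cx', 'cy', 'eye', 'rotation', 'shot'] [-0.091 -1.566  1.024]Traceback (most recent call last):
  File "<stdin>", line 7, in <module>
  File "h.py", line 14, in px
    e,r=cam(p,st); c=r.T@(np.array(X)-e); return p['cx']+p['fx']*c[0]/-c[2], p['cy']-p['fy']*c[1]/-c[2]
                                                                 ~^^^
IndexError: invalid index to scalar variable.
```

```bash
sed -i "s/return np.array(p\['eye'\]),np.array(p\['rotation'\])/return np.array(p['eye']),R.from_euler('xyz',p['rotation'],degrees=True).as_matrix()/" h.py
python3 - <<'E'
from h import *
for n in ['scene','side']:
    p=capture(n); print(n,np.round(p['eye'],3),p['rotation']); cv2.imwrite(f'pics/{n}.png',p['image'])
    for o in ['housing','tray_handle','lower_plate','upper_plate','feeler','blade','red_vial','petri','bead_pot']:
        for b in boxes_of(o,p)[:3]: print(o,round(b['score'],2),np.round(w(p,b['xyz']),3),np.round(px(p,w(p,b['xyz']))))
E
```

```text
scene [-0.091 -1.566  1.024] [ 59.62871855  -0.13466841 -24.03342677]
housing 0.66 [0.732 0.004 0.063] [292. 179.]
tray_handle 0.49 [0.666 0.018 0.047] [277. 184.]
lower_plate 0.66 [ 0.491 -0.165  0.008] [255. 223.]
feeler 0.58 [ 0.406 -0.539  0.009] [277. 289.]
blade 0.58 [ 0.493 -0.166  0.01 ] [256. 223.]
blade 0.57 [ 0.413 -0.588  0.011] [285. 298.]
red_vial 0.44 [0.472 0.287 0.033] [213. 169.]
petri 0.4 [ 0.636 -0.328  0.016] [309. 235.]
side [ 0.354 -1.193  0.755] [ 58.09631586   0.78510317 -12.3784878 ]
housing 0.6 [ 0.739 -0.005  0.063] [287. 176.]
housing 0.22 [0.664 0.017 0.049] [266. 179.]
tray_handle 0.67 [0.665 0.021 0.05 ] [266. 178.]
upper_plate 0.67 [ 0.496 -0.163  0.005] [231. 221.]
feeler 0.82 [ 0.41  -0.541  0.011] [223. 310.]
feeler 0.62 [ 0.481 -0.251  0.02 ] [231. 234.]
blade 0.48 [ 0.426 -0.591  0.009] [232. 326.]
blade 0.39 [ 0.497 -0.16   0.007] [231. 220.]
bead_pot 0.43 [ 0.48  -0.245  0.021] [230. 233.]
```

View pics/scene.png

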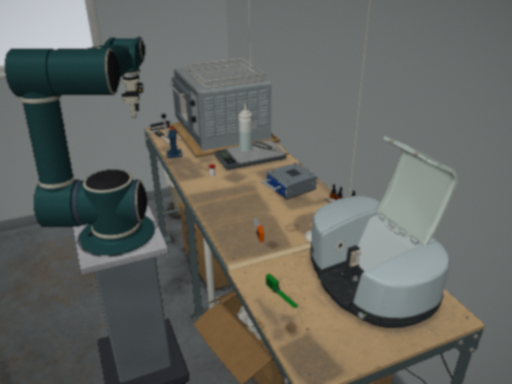

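View pics/side.png

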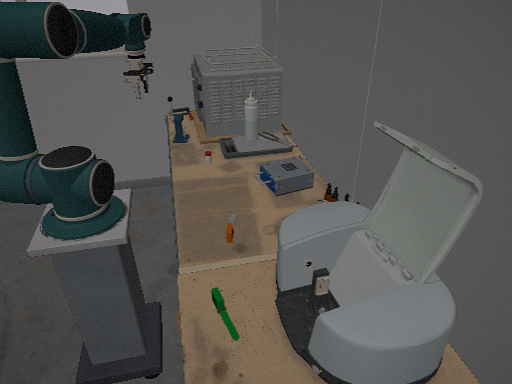

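The orange feeler is at about (261,232) in scene and (230,233) in side. The green look-alike is at (272,283) and (222,310) and stays untouched. The housing with its blue tray front is at about (290,180) in scene, and the vial is at (212,169).

Run:
```python
from h import *
p=capture('scene')
print('stand base',ray(p,176,157,0),'bottle',ray(p,245,152,0.02))
st=get_state();q=capture('wrist');print(np.round(q['mount'],3),q['fx'])
s=capture('side')
a=cv2.resize(s['image'][150:205,250:320],None,fx=7,fy=7,interpolation=cv2.INTER_CUBIC)
b=cv2.resize(s['image'][205:255,205:255],None,fx=6,fy=6,interpolation=cv2.INTER_CUBIC)
c=np.zeros((400,800,3),np.uint8);c[:385,:490]=a;c[:300,495:795]=b;cv2.imwrite('pics/c.png',c)
```

```text
stand base [0.36609103 0.54565761 0.        ] bottle [0.6841775  0.42241797 0.02      ]
[[-0.     0.961  0.275  0.077]
 [ 1.     0.    -0.    -0.   ]
 [-0.     0.275 -0.961 -0.166]
 [ 0.     0.     0.     1.   ]] 307.83616512820106
```

View pics/c.png

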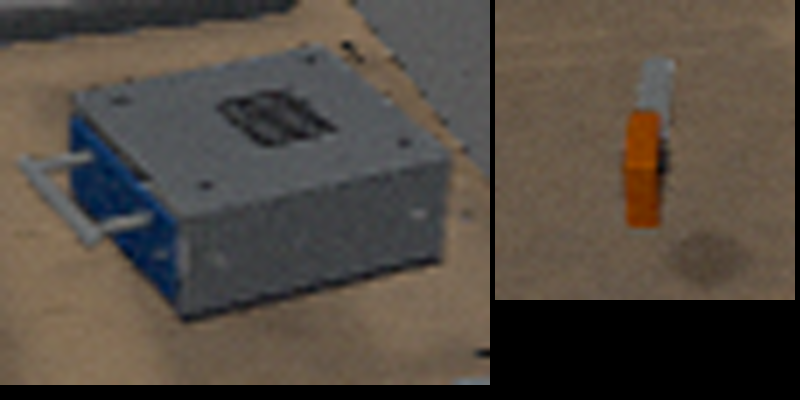

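The crop shows the bar handle from about (253,173) to (263,184) in side pixels. It also confirms the orange block at (229,233), with its steel blade pointing away from the camera, roughly along +y. Now moving above the tray.

```bash
python3 -m pendant '[{"fingers":93,"dp":[0,0,1],"spin":0},{"fingers":93,"dp":[0,0,1],"spin":0},{"fingers":93,"dp":[0,-1,0],"spin":-1},{"fingers":93,"dp":[0,-1,0],"spin":-1},{"fingers":93,"dp":[0,-1,0],"spin":-1}]' 40
python3 -m pendant '[{"fingers":93,"dp":[0.9,-1,0],"spin":-1},{"fingers":93,"dp":[0.9,-1,0],"spin":-1},{"fingers":93,"dp":[0.9,-1,0],"spin":-1},{"fingers":93,"dp":[0.9,-1,0],"spin":-1},{"fingers":93,"dp":[0.9,-1,0],"spin":0}]'
python3 -m pendant '[{"fingers":93,"dp":[0.5,-0.8,0],"spin":0},{"fingers":93,"dp":[0.5,-0.8,0],"spin":0},{"fingers":93,"dp":[0.5,-0.8,0],"spin":0},{"fingers":93,"dp":[0,0,0],"spin":0},{"fingers":93,"dp":[0,0,0],"spin":0}]'
python3 - <<'E'
from h import *
s=capture('side');A=ray(s,252.9,172.9,.048);B=ray(s,262.9,184.3,.048);print('side handle',A,B)
st=get_state();p=capture('wrist');cv2.imwrite('pics/w1.png',p['image'])
print(np.round(st['tool_pos'],3),np.round(st['tcp_rot'],2))
for o in ['housing','tray_handle']:
    for b in boxes_of(o,p)[:2]: print(o,round(b['score'],2),np.round(w(p,b['xyz'],st),3),np.round(px(p,w(p,b['xyz'],st),st)))
for o in ['tray_handle','housing']:
    for b in cut_out(o,p)[:1]:
        m=b['pixels'].astype(np.uint8); y,x=np.nonzero(m); print(o,b['score'],m.sum(),x.min(),x.max(),y.min(),y.max(),cv2.minAreaRect(np.c_[x,y].astype(np.float32)))
E
```

```text
t: 1.88
tool_pos: [0.2184, 0.4569, 0.3385]
tcp_rot: [180.0, 0.0, 130.8]
force: [-0.2, 0.2, 0.3]
finger_gap: 0.998
gripper_force: 0.0
t: 2.5
tool_pos: [0.4286, 0.2245, 0.339]
tcp_rot: [180.0, -0.0, 90.9]
force: [1.1, 0.9, -0.1]
finger_gap: 0.997
gripper_force: 0.0
t: 3.12
tool_pos: [0.5175, 0.0825, 0.3387]
tcp_rot: [-180.0, -0.0, 91.1]
force: [-0.4, -0.2, 0.7]
finger_gap: 1.0
gripper_force: 0.0
side handle [0.62497692 0.07431345 0.048     ] [ 0.64197074 -0.02050583  0.048     ]
[0.517 0.083 0.339] [ 1.7999e+02 -1.0000e-02  9.1130e+01]
housing 0.56 [0.735 0.055 0.071] [403. 181.]
tray_handle 0.9 [0.659 0.037 0.059] [347. 190.]
tray_handle 0.45 [ 0.497 -0.148  0.009] [240. 279.]
tray_handle 0.65 1578 321 358 144 227 ((339.6929016113281, 186.20050048828125), (83.8577651977539, 34.9822998046875), 85.91438293457031)
housing 0.67 13430 321 470 123 237 ((398.62493896484375, 180.54934692382812), (105.77252197265625, 153.77980041503906), 82.50414276123047)
```

View pics/w1.png

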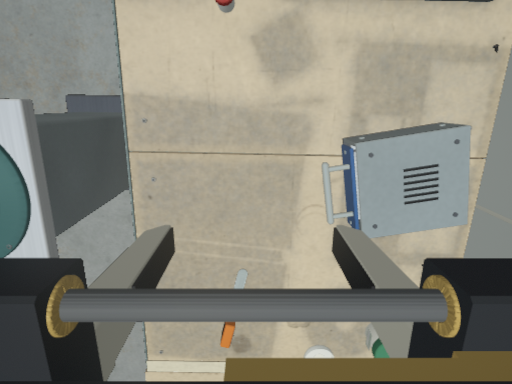

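Wrist view: the bar handle runs from (326,164) to (331,222). The housing top corners are at about (345,140), (470,126), (470,222) and (362,236). The feeler block is at (229,333) with its tip at (241,270), the pot is at (376,342) and the dish at (320,352).

Run:
```python
from h import *
st=get_state();p=capture('wrist')
A=ray(p,326,164,.0535,st);B=ray(p,331,222,.0535,st);d=A-B;print('handle',A,B,np.linalg.norm(d),(A+B)/2,'yaw',np.degrees(np.arctan2(-d[0],d[1])))
C=[ray(p,u,v,.07,st) for u,v in [(345,140),(470,126),(470,222),(362,236)]]
for i in range(4):
    e=C[(i+1)%4]-C[i];print(np.round(C[i],3),np.linalg.norm(e),np.degrees(np.arctan2(e[1],e[0])))
# template fit: project handle + housing rectangle model onto edges? print yaw of the top front edge
print('feeler tip',ray(p,241,270,.0095,st),'block top',ray(p,229,333,.03,st))
```

```text
handle [0.62557714 0.0754796  0.0535    ] [ 0.64132212 -0.01659476  0.0535    ] 0.09341088278089846 [0.63344963 0.02944242 0.0535    ] yaw 9.703882174405617
[0.645 0.113 0.07 ] 0.1726876196366632 7.559880632958254
[0.816 0.136 0.07 ] 0.1450359979173682 -77.8636177481947
[ 0.847 -0.006  0.07 ] 0.1627747028059306 -170.7193677212422
[ 0.686 -0.032  0.07 ] 0.15100826511083143 105.76778180369348
feeler tip [ 0.49938181 -0.12974553  0.0095    ] block top [ 0.4790974  -0.24890758  0.03      ]
```

```bash
python3 -m pendant '[{"fingers":24,"dp":[0.48,-0.22,-0.8],"spin":0.22},{"fingers":24,"dp":[0.48,-0.22,-0.8],"spin":0.22},{"fingers":24,"dp":[0.48,-0.22,-0.8],"spin":0.22},{"fingers":24,"dp":[0.48,-0.22,-0.8],"spin":0.22},{"fingers":24,"dp":[0,0,0],"spin":0}]'
python3 -m pendant '[{"fingers":24,"dp":[0,0,0],"spin":0},{"fingers":24,"dp":[0,0,0],"spin":0}]'
python3 - <<'E'
from h import *
st=get_state();p=capture('wrist');cv2.imwrite('pics/w2.png',p['image'])
print(np.round(st['tool_pos'],4),np.round(st['tcp_rot'],2))
for b in boxes_of('tray_handle',p)[:2]: print(round(b['score'],2),np.round(w(p,b['xyz'],st),3))
E
```

```text
t: 4.1
tool_pos: [0.6321, 0.0291, 0.1419]
tcp_rot: [-179.6, -0.1, 99.9]
force: [-1.5, -0.4, 1.0]
finger_gap: 0.512
gripper_force: 0.0
t: 4.35
tool_pos: [0.6331, 0.0301, 0.149]
tcp_rot: [179.8, 0.0, 99.9]
force: [-0.9, -0.4, -0.3]
finger_gap: 0.298
gripper_force: 0.0
[0.6331 0.0301 0.149 ] [1.7983e+02 2.0000e-02 9.9920e+01]
0.72 [0.654 0.049 0.056]
```

View pics/w2.png

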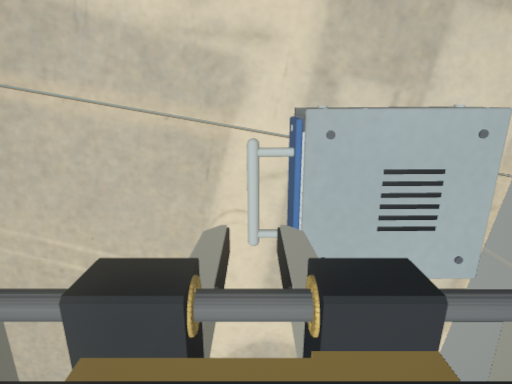

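The wrist view shows the bar vertical at column 253, rows 140–245, centred between the fingertips. The yaw is good, so I am descending and gripping.

```bash
python3 -m pendant '[{"fingers":24,"dp":[-0.03,0,-0.65],"spin":0},{"fingers":24,"dp":[0,0,-0.65],"spin":0},{"fingers":24,"dp":[0,0,-0.65],"spin":0},{"fingers":24,"dp":[0,0,0],"spin":0},{"fingers":24,"dp":[0,0,0],"spin":0}]' 40
python3 -m pendant '[{"fingers":0,"dp":[0,0,0],"spin":0},{"fingers":0,"dp":[0,0,0],"spin":0},{"fingers":0,"dp":[0,0,0],"spin":0},{"fingers":0,"dp":[0,0,0],"spin":0}]' 40
```

```text
t: 5.08
tool_pos: [0.6319, 0.0297, 0.0319]
tcp_rot: [179.9, 0.0, 99.9]
force: [0.2, 0.1, 0.8]
finger_gap: 0.259
gripper_force: 0.0
t: 5.58
tool_pos: [0.6319, 0.0296, 0.0313]
tcp_rot: [179.9, 0.0, 99.9]
force: [-1.0, -0.0, 7.3]
finger_gap: 0.105
gripper_force: 40.0
```

```bash
python3 -m pendant '[{"fingers":0,"dp":[-0.2,-0.035,0],"spin":0},{"fingers":0,"dp":[-0.33,-0.058,0],"spin":0},{"fingers":0,"dp":[-0.33,-0.058,0],"spin":0},{"fingers":0,"dp":[-0.33,-0.058,0],"spin":0},{"fingers":0,"dp":[-0.33,-0.058,0],"spin":0}]'
python3 -m pendant '[{"fingers":0,"dp":[-0.2,-0.035,0],"spin":0},{"fingers":0,"dp":[-0.1,-0.018,0],"spin":0},{"fingers":0,"dp":[0,0,0],"spin":0},{"fingers":0,"dp":[0,0,0],"spin":0}]'
```

```text
t: 6.2
tool_pos: [0.5404, 0.0131, 0.0313]
tcp_rot: [179.8, 0.1, 99.9]
force: [3.1, -2.8, 9.9]
finger_gap: 0.108
gripper_force: 40.0
t: 6.7
tool_pos: [0.5226, 0.0098, 0.0313]
tcp_rot: [179.9, 0.1, 99.9]
force: [-1.5, -5.0, 9.9]
finger_gap: 0.107
gripper_force: 40.0
```

Moved about 111 mm so far. Continuing in small steps until it meets the stop.

```bash
python3 -m pendant '[{"fingers":0,"dp":[-0.08,-0.014,0],"spin":0},{"fingers":0,"dp":[-0.08,-0.014,0],"spin":0},{"fingers":0,"dp":[0,0,0],"spin":0}]'
python3 -m pendant '[{"fingers":0,"dp":[-0.05,-0.009,0],"spin":0},{"fingers":0,"dp":[0,0,0],"spin":0}]'
python3 -m pendant '[{"fingers":0,"dp":[-0.05,-0.009,0],"spin":0},{"fingers":0,"dp":[0,0,0],"spin":0}]'
```

```text
t: 7.08
tool_pos: [0.5153, 0.0085, 0.0315]
tcp_rot: [179.5, 0.1, 99.9]
force: [25.4, -0.5, -7.8]
finger_gap: 0.106
gripper_force: 40.0
t: 7.32
tool_pos: [0.5152, 0.0085, 0.0316]
tcp_rot: [179.1, 0.1, 99.9]
force: [56.4, 5.5, -27.9]
finger_gap: 0.108
gripper_force: 40.0
t: 7.58
tool_pos: [0.5141, 0.0083, 0.0318]
tcp_rot: [178.8, 0.1, 99.9]
force: [80.7, 8.9, -42.3]
finger_gap: 0.128
gripper_force: 40.0
```

The tray is at its stop: the force rose to 80 N with no travel, about 0.119 m in total. Relaxing, releasing and rising.

```bash
python3 -m pendant '[{"fingers":0,"dp":[0.06,0.01,0],"spin":0},{"fingers":0,"dp":[0.03,0,0],"spin":0},{"fingers":0,"dp":[0,0,0],"spin":0}]'
```

```text
t: 7.95
tool_pos: [0.5153, 0.0085, 0.0316]
tcp_rot: [179.5, 0.1, 99.9]
force: [28.7, 4.5, -7.8]
finger_gap: 0.106
gripper_force: 40.0
```

```bash
python3 -m pendant '[{"fingers":0,"dp":[0.04,0.007,0],"spin":0},{"fingers":0,"dp":[0,0,0],"spin":0},{"fingers":24,"dp":[0,0,0],"spin":0},{"fingers":24,"dp":[0,0,0],"spin":0},{"fingers":24,"dp":[0,0,0],"spin":0}]'
python3 -m pendant '[{"fingers":24,"dp":[0,0,0.7],"spin":0},{"fingers":24,"dp":[0,0,1],"spin":0},{"fingers":60,"dp":[0.3,-0.3,0.8],"spin":0},{"fingers":60,"dp":[0.6,-0.6,0.5],"spin":0},{"fingers":60,"dp":[0,0,0],"spin":0}]'
python3 -m pendant '[{"fingers":60,"dp":[0,0,0],"spin":0},{"fingers":60,"dp":[0,0,0],"spin":0}]'
python3 - <<'E'
from h import *
st=get_state();p=capture('wrist');cv2.imwrite('pics/w3.png',p['image'])
print(np.round(st['tool_pos'],4),np.round(st['tcp_rot'],2))
for o in ['tray_handle','lower_plate','upper_plate','feeler','blade']:
  for b in boxes_of(o,p)[:2]: print(o,round(b['score'],2),np.round(w(p,b['xyz'],st),3),np.round(px(p,w(p,b['xyz'],st),st)))
E
```

```text
t: 8.57
tool_pos: [0.5139, 0.0086, 0.0296]
tcp_rot: [-180.0, -0.0, 99.9]
force: [0.1, -0.0, 0.3]
finger_gap: 0.257
gripper_force: 0.0
t: 9.2
tool_pos: [0.5699, -0.0472, 0.2116]
tcp_rot: [179.9, 0.1, 99.8]
force: [-0.4, -0.3, -1.2]
finger_gap: 0.533
gripper_force: 0.0
t: 9.45
tool_pos: [0.5673, -0.0448, 0.2087]
tcp_rot: [-179.9, -0.0, 99.9]
force: [0.4, 0.2, -0.1]
finger_gap: 0.645
gripper_force: 0.0
[ 0.5673 -0.0448  0.2087] [-1.7993e+02 -3.0000e-02  9.9940e+01]
lower_plate 0.72 [0.585 0.034 0.035] [283. 106.]
```

View pics/w3.png

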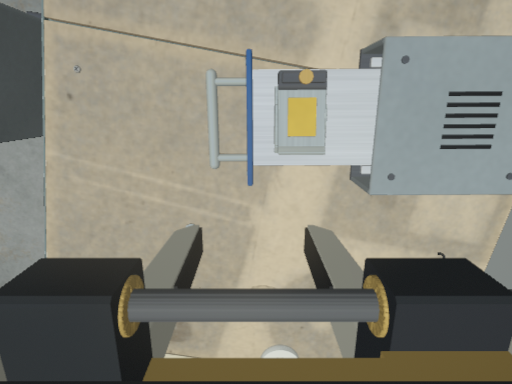

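The tray is out and the handle is clear. The bar is at column 213, rows 70–168. The upper plate with its yellow patch spans columns 277–327 with its lip edge at row ~153, and the tray floor edge is at row ~165.

Run:
```python
from h import *
st=get_state();p=capture('wrist')
u=np.array([np.cos(np.radians(10)),np.sin(np.radians(10)),0]);v=np.array([-u[1],u[0],0])
f=ray(p,301,165,.0185,st);print('floor edge',f,'mouth1',f+.025*v)
l=ray(p,301,153,.044,st);print('lip edge',l,'mouth2',l+.010*v)
h=ray(p,213,119,.0535,st);print('handle',h, h+.093*u)
pan=ray(p,249,186,.060,st);print('panel -y end',pan);pan2=ray(p,249,50,.060,st);print('panel +y end',pan2)
H=np.array([.5153,.0086,0])
for n,a in [('m1',f+.025*v),('m2',l+.01*v),('panel',pan),('panel2',pan2),('seen handle',h)]: print(n,'rel handle x,y',(a-H)@u,(a-H)@v)
```

```text
floor edge [ 0.62178786 -0.02853256  0.0185    ] mouth1 [ 0.61744666 -0.00391236  0.0185    ]
lip edge [ 0.61415102 -0.01144098  0.044     ] mouth2 [ 0.61241454 -0.0015929   0.044     ]
handle [0.51650076 0.008371   0.0535    ] [0.60808788 0.02452028 0.0535    ]
panel -y end [ 0.56440937 -0.05333263  0.06      ]
panel +y end [0.54205079 0.07751915 0.06      ]
m1 rel handle x,y 0.09842206990870739 -0.030059852262983654
m2 rel handle x,y 0.09386917433044854 -0.026901810660012647
panel rel handle x,y 0.03760879718981669 -0.06951948182621992
panel2 rel handle x,y 0.038312069266590434 0.06322688534659635
seen handle rel handle x,y 0.0011427567974080643 -0.0004340272693782953
```

```bash
python3 -m pendant '[{"fingers":50,"dp":[-0.36,-0.85,0],"spin":-0.5},{"fingers":50,"dp":[-0.36,-0.85,-0.1],"spin":-0.5},{"fingers":50,"dp":[-0.36,-0.85,-0.1],"spin":-0.5},{"fingers":50,"dp":[-0.36,-0.85,-0.1],"spin":-0.5},{"fingers":50,"dp":[0,0,0],"spin":0}]'
python3 -m pendant '[{"fingers":50,"dp":[0,0,0],"spin":0},{"fingers":50,"dp":[0,0,0],"spin":0}]'
python3 - <<'E'
from h import *
st=get_state();p=capture('wrist');cv2.imwrite('pics/w4.png',p['image'])
print(np.round(st['tool_pos'],4),np.round(st['tcp_rot'],2))
for o in ['feeler','blade','blade_tip','bead_pot','petri']:
  for b in boxes_of(o,p)[:2]: print(o,round(b['score'],2),np.round(w(p,b['xyz'],st),3),np.round(px(p,w(p,b['xyz'],st),st)))
E
```

```text
t: 10.42
tool_pos: [0.4801, -0.2519, 0.1911]
tcp_rot: [-180.0, 0.0, 79.6]
force: [0.8, 0.7, 0.1]
finger_gap: 0.541
gripper_force: 0.0
t: 10.68
tool_pos: [0.4822, -0.2485, 0.1918]
tcp_rot: [180.0, -0.0, 80.0]
force: [0.4, 0.6, 0.8]
finger_gap: 0.54
gripper_force: 0.0
[ 0.4822 -0.2485  0.1918] [179.98  -0.    80.01]
feeler 0.71 [ 0.485 -0.201  0.011] [249. 131.]
feeler 0.6 [ 0.402 -0.483  0.013] [226. 348.]
blade 0.93 [ 0.494 -0.174  0.01 ] [253. 105.]
blade_tip 0.65 [ 0.492 -0.17   0.012] [250. 101.]
bead_pot 0.57 [ 0.74  -0.255  0.031] [495. 142.]
petri 0.7 [ 0.648 -0.321  0.016] [404. 209.]
```

View pics/w4.png

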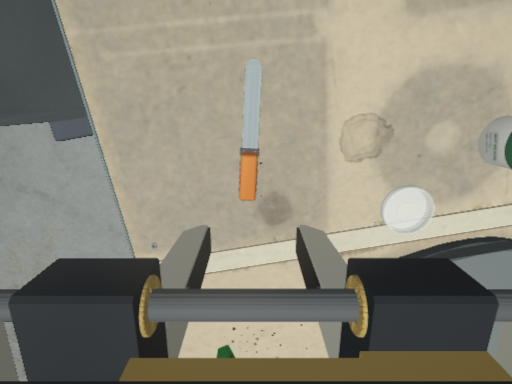

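The orange block is at about (248,176) with its top ends at rows ~152 and ~198, and the blade tip is at (254,60). The green look-alike is at the bottom edge, and the dish (408,209) and pot (495,142) are well to the right.

Run:
```python
from h import *
st=get_state();p=capture('wrist')
m=cv2.inRange(cv2.cvtColor(p['image'],cv2.COLOR_BGR2HSV),(5,150,80),(20,255,255));m[230:]=0
y,x=np.nonzero(m);print('orange',x.min(),x.max(),y.min(),y.max(),x[y<160].mean(),x[y>190].mean())
t=ray(p,254,60.5,.0095,st);r=ray(p,x[y>190].mean(),y.max(),.042,st);f=ray(p,x[y<160].mean(),y.min(),.042,st)
r2=ray(p,248,y.max(),.0,st)
print('tip',t,'rear',r,r2,'front',f,'len',np.linalg.norm(f-r),np.linalg.norm((t-r)[:2]))
d=(t-(r+f)/2)[:2];print('ang',np.degrees(np.arctan2(d[1],d[0])),np.linalg.norm(d))
o=t[:2]-.122*d/np.linalg.norm(d);print('origin',o,'mid',(r+f)/2, 'move',(o-st['tool_pos'][:2])/.06)
```

```text
orange 240 256 152 199 248.80672268907563 247.3923076923077
tip [ 0.50328943 -0.13095197  0.0095    ] rear [ 0.47148441 -0.26965586  0.042     ] [ 0.46910419 -0.2825596   0.        ] front [ 0.48203668 -0.22002794  0.042     ] len 0.05073737038457451 0.1423036510187083
ang 76.88765855288875 0.11693886680467269
origin [ 0.47561237 -0.24977107] mid [ 0.47676055 -0.2448419   0.042     ] move [-0.1045534  -0.01294856]
```

```bash
python3 -m pendant '[{"fingers":50,"dp":[-0.1,0.01,-0.6],"spin":-0.2},{"fingers":50,"dp":[0,0,-0.9],"spin":0},{"fingers":50,"dp":[0,0,-0.9],"spin":0},{"fingers":50,"dp":[0,0,-0.5],"spin":0},{"fingers":50,"dp":[0,0,0],"spin":0}]' 35
python3 -m pendant '[{"fingers":50,"dp":[0,0,-0.15],"spin":0},{"fingers":50,"dp":[0,0,0],"spin":0}]'
```

```text
t: 11.65
tool_pos: [0.4746, -0.2481, 0.0157]
tcp_rot: [-179.8, -0.1, 77.9]
force: [-0.1, -0.1, -0.3]
finger_gap: 0.54
gripper_force: 0.0
t: 11.9
tool_pos: [0.476, -0.249, 0.0094]
tcp_rot: [179.9, 0.0, 77.9]
force: [0.5, -0.6, -0.3]
finger_gap: 0.535
gripper_force: 0.0
```

```bash
python3 -m pendant '[{"fingers":0,"dp":[0,0,0],"spin":0},{"fingers":0,"dp":[0,0,0],"spin":0},{"fingers":0,"dp":[0,0,0],"spin":0},{"fingers":0,"dp":[0,0,0],"spin":0},{"fingers":0,"dp":[0,0,0],"spin":0}]' 35
python3 -m pendant '[{"fingers":0,"dp":[0,0,0],"spin":0},{"fingers":0,"dp":[0,0,0],"spin":0}]'
```

```text
t: 12.52
tool_pos: [0.4757, -0.2489, 0.0088]
tcp_rot: [180.0, 0.0, 77.9]
force: [-0.1, -0.1, 1.7]
finger_gap: 0.192
gripper_force: 34.9
t: 12.78
tool_pos: [0.4757, -0.2488, 0.0088]
tcp_rot: [180.0, 0.0, 77.9]
force: [-0.3, -0.4, 3.6]
finger_gap: 0.19
gripper_force: 34.9
```

The block is gripped (17.7 mm). Lifting it, turning to 100° and going to the pre-insertion point.

```bash
python3 -m pendant '[{"fingers":0,"dp":[0,0,0.4],"spin":0},{"fingers":0,"dp":[0,0,0.7],"spin":0},{"fingers":0,"dp":[0.3,0,0.3],"spin":0.2},{"fingers":0,"dp":[0.6,0.3,0],"spin":0.5},{"fingers":0,"dp":[0.6,0.3,0],"spin":0.5}]'
python3 -m pendant '[{"fingers":0,"dp":[0.6,0.3,0],"spin":0.5},{"fingers":0,"dp":[0.6,0.3,0],"spin":0.5},{"fingers":0,"dp":[0,0,0],"spin":0},{"fingers":0,"dp":[0,0,0],"spin":0}]'
```

```text
t: 13.4
tool_pos: [0.5665, -0.2124, 0.0927]
tcp_rot: [180.0, 0.0, 90.0]
force: [-0.3, -0.1, -0.6]
finger_gap: 0.183
gripper_force: 34.9
t: 13.9
tool_pos: [0.6371, -0.1768, 0.092]
tcp_rot: [-179.9, -0.0, 99.9]
force: [0.0, 0.0, -0.7]
finger_gap: 0.188
gripper_force: 34.9
```

```bash
python3 -m pendant '[{"fingers":0,"dp":[0,0,-0.6],"spin":0},{"fingers":0,"dp":[0,0,-0.2],"spin":0},{"fingers":0,"dp":[0,0,0],"spin":0},{"fingers":0,"dp":[0,0,0],"spin":0}]'
python3 - <<'E'
from h import *
st=get_state();p=capture('wrist');cv2.imwrite('pics/w5.png',p['image'])
print(np.round(st['tool_pos'],4),np.round(st['tcp_rot'],2))
print('pred tip px',px(p,np.array(st['tool_pos'])*[1,1,0]+.122*np.array([-.1736,.985,0])+[0,0,st['tool_pos'][2]-.0008],st),'pred mouth',px(p,[.6119,-.0038,.0335],st))
E
```

```text
t: 14.4
tool_pos: [0.638, -0.1772, 0.046]
tcp_rot: [179.9, 0.0, 99.9]
force: [0.1, -0.3, -1.2]
finger_gap: 0.192
gripper_force: 34.9
[ 0.638  -0.1772  0.046 ] [1.7993e+02 4.0000e-02 9.9880e+01]
pred tip px (np.float64(253.40597031587737), np.float64(5.662359898896028)) pred mouth (np.float64(262.4397228006682), np.float64(-114.43288384724625))
```

View pics/w5.png

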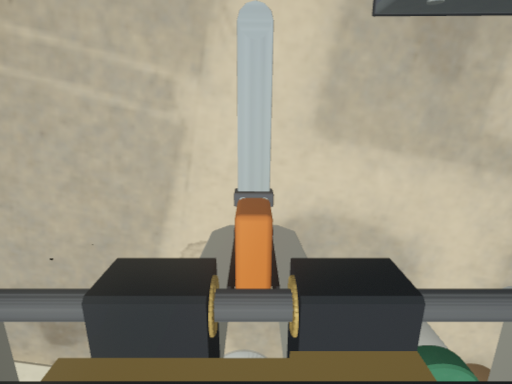

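The blade points straight ahead with its tip at (255,2), about 51 mm outside the mouth and 3 mm to the robot side. Lowering to blade mid-height 35 mm, correcting sideways, then approaching.

```bash
python3 -m pendant '[{"fingers":0,"dp":[0.05,0.008,-0.165],"spin":0.01},{"fingers":0,"dp":[0,0,0],"spin":0},{"fingers":0,"dp":[0,0,0],"spin":0},{"fingers":0,"dp":[0,0,0],"spin":0}]'
python3 - <<'E'
from h import *
st=get_state();print(np.round(st['tool_pos'],4))
s=capture('side');P=np.array(st['tool_pos']);v=np.array([-.1736,.985,0]);
t=P+.124*v;t[2]=P[2]-.0008
print('tip',t,px(s,t),'mouth',px(s,[.6119,-.0038,.0335]),'rel',(np.array([.6119,-.0038,0])-t)@v)
i=cv2.resize(s['image'][150:230,220:320],None,fx=7,fy=7,interpolation=cv2.INTER_CUBIC);cv2.imwrite('pics/s2.png',i)
E
```

```text
t: 14.95
tool_pos: [0.6407, -0.1763, 0.0349]
tcp_rot: [180.0, 0.0, 100.0]
force: [0.5, -0.7, -1.3]
finger_gap: 0.193
gripper_force: 34.9
[ 0.6407 -0.1763  0.0349]
tip [ 0.61920377 -0.05416646  0.03410675] (np.float64(259.0196764966635), np.float64(192.88425492863988)) mouth (np.float64(254.04275985278267), np.float64(186.41037828270345)) rel 0.05087889782096404
```

View pics/s2.png

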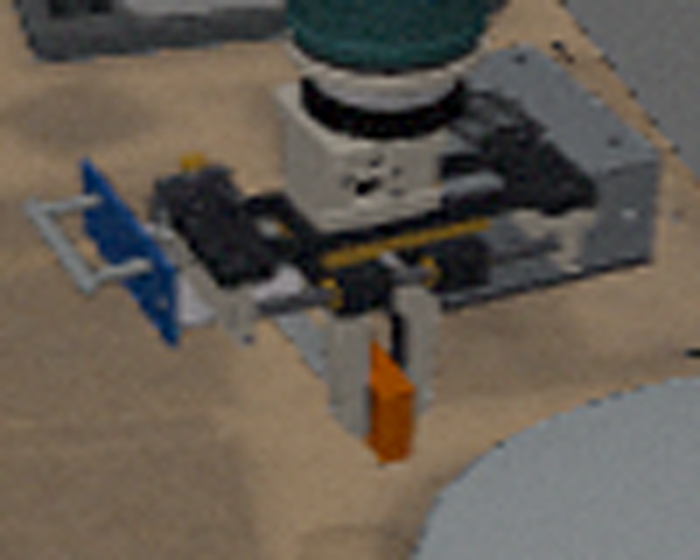

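Side view: the block hangs level in the fingers at (275,207) and the blade points under the gripper towards the plates. It sits about 1 mm low, so I am raising it slightly and advancing.

```bash
python3 -m pendant '[{"fingers":0,"dp":[0,0,0.02],"spin":0},{"fingers":0,"dp":[-0.052,0.3,0],"spin":0},{"fingers":0,"dp":[-0.052,0.3,0],"spin":0},{"fingers":0,"dp":[0,0,0],"spin":0},{"fingers":0,"dp":[0,0,0],"spin":0}]'
python3 -m pendant '[{"fingers":0,"dp":[-0.026,0.15,0],"spin":0},{"fingers":0,"dp":[-0.026,0.15,0],"spin":0},{"fingers":0,"dp":[-0.026,0.15,0],"spin":0},{"fingers":0,"dp":[0,0,0],"spin":0},{"fingers":0,"dp":[0,0,0],"spin":0}]'
```

```text
t: 15.62
tool_pos: [0.6345, -0.1399, 0.0361]
tcp_rot: [180.0, 0.0, 100.0]
force: [0.1, 0.1, -1.0]
finger_gap: 0.187
gripper_force: 34.9
t: 16.25
tool_pos: [0.6298, -0.1133, 0.036]
tcp_rot: [180.0, 0.0, 100.0]
force: [1.0, 0.6, -1.6]
finger_gap: 0.195
gripper_force: 34.9
```

```bash
for i in 1; do python3 -m pendant '[{"fingers":0,"dp":[-0.012,0.066,0],"spin":0},{"fingers":0,"dp":[-0.012,0.066,0],"spin":0},{"fingers":0,"dp":[0,0,0],"spin":0},{"fingers":0,"dp":[0,0,0],"spin":0}]'; done
python3 -m pendant '[{"fingers":0,"dp":[-0.012,0.066,0],"spin":0},{"fingers":0,"dp":[0,0,0],"spin":0},{"fingers":0,"dp":[0,0,0],"spin":0}]'
python3 -m pendant '[{"fingers":0,"dp":[-0.006,0.033,0],"spin":0},{"fingers":0,"dp":[0,0,0],"spin":0},{"fingers":0,"dp":[0,0,0],"spin":0}]'
```

```text
t: 16.75
tool_pos: [0.6283, -0.1052, 0.036]
tcp_rot: [-180.0, -0.0, 100.0]
force: [-0.5, 0.4, -0.4]
finger_gap: 0.191
gripper_force: 34.9
t: 17.12
tool_pos: [0.6276, -0.1014, 0.036]
tcp_rot: [180.0, -0.0, 100.0]
force: [1.1, -1.9, 0.1]
finger_gap: 0.19
gripper_force: 34.9
t: 17.5
tool_pos: [0.6273, -0.0997, 0.0361]
tcp_rot: [180.0, 0.0, 100.0]
force: [0.8, -5.0, 0.4]
finger_gap: 0.195
gripper_force: 34.9
```

```bash
cat > f.py <<'E'
from h import *
F=[]
for i in range(6):
    capture('side');s=get_state();F.append(s['force'])
F=np.array(F);m=F.mean(0);v=np.array([-.1736,.985,0]);print('mean',m.round(2),'sd',F.std(0).round(2),'drag',-m@v,s['tool_pos'])
E
python3 f.py
```

```text
mean [ 0.73 -5.24  1.04] sd [0.53 0.46 0.53] drag 5.290447987956877 [ 0.62731386 -0.09971481  0.03606413]
```

```bash
python3 -m pendant '[{"fingers":0,"dp":[-0.003,0.016,0],"spin":0},{"fingers":0,"dp":[0,0,0],"spin":0},{"fingers":0,"dp":[0,0,0],"spin":0}]'; python3 f.py
python3 - <<'E'
from h import *
st=get_state();p=capture('wrist');cv2.imwrite('pics/w6.png',p['image']);print(px(p,[.6119,-.0038,.0335],st))
E
```

```text
t: 18.18
tool_pos: [0.6272, -0.0989, 0.0361]
tcp_rot: [180.0, 0.0, 100.0]
force: [0.5, -6.5, 0.2]
finger_gap: 0.193
gripper_force: 34.9
mean [ 1.   -6.24  0.97] sd [0.48 0.38 0.59] drag 6.318176135578538 [ 0.62717985 -0.09890917  0.03609953]
(np.float64(256.7397123951145), np.float64(63.58329127584403))
```

View pics/w6.png

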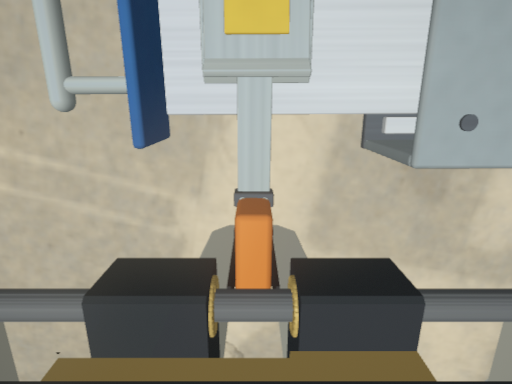

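The blade (columns 238–272) runs straight under the upper plate's lip (row ~78), centred in the mouth. Drag is 6.3 N and grew about 1 N over the last ~1 mm. The tray is still out. Handing in.

```bash
python3 -c "
from workcell import *
print(sign_off())"
```

```text
the job is handed in; nothing more can be done
None
```

The tray is pulled out to its stop, and the feeler's blade is held still between the two plates, tip about 28 mm inside the mouth by my estimate, with about 6.3 N of drag; the job is handed in.

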